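# Make up the rivet kit and the edge kit for the leather class

## Robot

A 6-joint arm with a two-finger parallel gripper is mounted at the origin on the work surface. World frame = base frame: x ahead of the robot, y to its left, z up, the work surface at z = 0. Lengths are in mm, angles in rad, forces in N, time in s.
With the tool pointing down it reaches from about 350 to 850 mm from the base axis. Payload 8.1 kg.
Tool frame: the origin (TCP) lies on the centre line of the jaws, within the pads' length; the fingertips stand bot.tip_extent ahead of it and the grasp point (between the pads) is the TCP (bot.tip_extent is the distance from the TCP to the fingertips, in mm); z points along the fingers, y is the direction in which the jaws open and shut (so a half turn about z gives the same grasp; the last joint's range is limited). The gripper opens to 85 mm and grips with 20 to 120 N. Pads are 22 mm wide; open, the fingers measure 114 mm over their backs; the gripper's body (76 mm by 85 mm) begins 54 mm behind the grasp point. The pads swing forward as they close: fully open they stand 13 mm farther back than shut.
Start: joints at [1.263, 0.13, 1.488, -0, 1.523, -0.085], TCP at [132.554, 585.179, 250.292] pointing down, gripper open.
Joint ranges: [-2.96, 2.96], [-0.89, 2.26], [0.02, 2.5], [-1.34, 4.48], [0, 2.73], [-2.66, 2.66]. Speed limits (rad/s): [2.39, 2.39, 2.79, 3.14, 3.14, 3.14].

## Interface

Orientations are given as a unit quaternion [w, x, y, z].
In Python, from rig import bot, read_camera, camera_model, workorder, models gives the robot as it stands.
- The arm moves only by the shell command python3 -m pendant 'ROWS' [FORCE]. ROWS is JSON, a list of rows, each an object with "travel": the shift along the tool's x, y, z in mm, a list of three; "roll": the turn about the tool's z in rad; "jaw": the finger opening in mm, from 0 to 85.4. In form: [{"travel": [x, y, z], "roll": roll, "jaw": jaw}, ...]. A call has 1 to 12 rows; each row shifts and turns the commanded pose from where the row before left it, along the tool's axes as they then stand; what a row does not reach is not made up. A row lasts 1/12 s, in which the tool goes at most 41.7 mm and 7.16 degrees, less where a joint would pass 70% of its speed; a pose out of reach is approached as far as the arm can. A call is refused whole if a number of a shift passes 41.7 or a number of a turn 0.125, either way. A call with a gripper value outside its range is refused whole. The fingers move at their own pace and stop on an object; FORCE is the grip in N (left out, the last holds). Time passes only in rows, so rows that do not move let the fingers close. It gives the time, the measured TCP pose, the force and the opening at its end, in the units of the state.
- bot.sense(): the state, without advancing time (a new reading comes with each control period).
- read_camera(name): name is "side" or "top" or "wrist"; returns (picture, depth): 384x512x3 uint8, red, green, blue; 384x512 float32, mm along the optical axis (not along the pixel's ray), 0 where there is no reading.
- camera_model(name): a dict with "fov_y" (degrees; the focal length in pixels is half the picture's height over the tangent of half this angle, whatever the lens; pixels are square), "cx", "cy" (the principal point, pixels), "R" (3x3) and "t" (3): a world point X has camera coordinates R X + t; the wrist camera has in their place "tool_from_camera" (4x4, takes a point from camera to tool coordinates, whose origin is the TCP and whose axes are the flange's). Camera axes: x right, y down, z forward; pixel columns grow to the right and rows downward; lengths in mm; the calibration is good to about 2 mm. A picture is of the moment at which its call begins: read the wrist's pose just before it. camera_model takes no time and is no camera call.
- workorder.sign_off(): hands the job in, once; it reports no verdict.
Trained networks look in the newest picture that a camera, given by its name, has taken for a name from the list of things; names that differ only in an ending like _2 or _b are one class to them, and where a whole thing is asked for, a point or a joint stands for the part that bears it (a point fixed in the world has none). Each returns a list of dicts, best first, with "p" (0 to 1); they miss things now and then, are a little off and sometimes report something else, mostly with a low value. They report only what shows in the picture. A call takes as long as a camera call.
- models.boxes_of(query, camera): "point" ([x, y, z] in mm, in world coordinates, good to about 4 mm: the middle of the surface that is visible of it).
The state is a dict: "time_s": time; "joints": joint angles; "dq": joint speeds; "joint_efforts": joint torques, N m; "tcp_pos": TCP position; "tcp_rot": TCP orientation; "contact_force": force on the tool from outside, world axes, zero at the start; "ft_torque": the same for the moment, N m; "finger_gap": finger opening in mm.
Only numpy, scipy, OpenCV 4.12 (cv2) and the standard library are available. Lean on these libraries where they do the work, as an engineer would, in place of code of your own. Each camera call takes 0.05 s, during which the arm holds its last target.

## Task

Make up two kits from the stock of six things in the middle of the bench. Rivet kit, in the red tray: the steel setting anvil in the cork-lined well and the yellow-lidded tin in the grey-lined well; edge kit, in the blue tray: the wax block in the cork-lined well, the wooden edge slicker in the black-lined well and the white-lidded tin in the grey-lined well. Set each thing down gently, the right way up and flat on the floor of its well, let go of it, and leave the spare black-lidded tin, the pen pot and the glue bottle where they stand.

Things in the scene. Friction and masses are not known exactly. Their poses are not given: they have to be found in the camera images.
- tin_yellow_center (a point): Upright round screw-lid tin, 42 mm diameter over the lid (top 14 mm), aluminium body 40 mm diameter below it, 50 mm tall, about 90 g, with a yellow lid. Point at its centre, 25 mm above its underside; z up along its axis. Goes in the grey-lined well of the red tray.
- tin_white_center (a point): Upright round screw-lid tin, 42 mm diameter over the lid (top 14 mm), aluminium body 40 mm diameter below it, 50 mm tall, about 90 g, with a white lid. Point at its centre, 25 mm above its underside; z up along its axis. Goes in the grey-lined well of the blue tray.
- tin_black_center (a point): Upright round screw-lid tin, 42 mm diameter over the lid (top 14 mm), aluminium body 40 mm diameter below it, 50 mm tall, about 90 g, with a black lid. Point at its centre, 25 mm above its underside; z up along its axis. Spare: stays where it stands.
- anvil_center (a point): Steel setting anvil: a plain upright steel cylinder, 36 mm diameter (a 36.8 mm band near the foot), 34 mm tall, about 260 g, with a dark spot on its top. Point at its centre, 17 mm above its underside; z up along its axis.
- slicker_center (a point): Wooden edge slicker: an upright turned light-wood cylinder, 32 mm diameter, 55 mm tall, about 45 g, with two dark grooves (24 mm diameter, 30 to 36 and 43 to 48 mm up) and a 30 mm top. Grip the plain part, 0 to 30 mm up. Point at its centre, 27.5 mm above its underside; z up along its axis.
- wax_center (a point): Block of hard wax, honey-orange, 48 mm (its own x) x 30 mm (its own y) x 34 mm tall, about 50 g, lying at any yaw; may lie at any yaw in its well. Point at its centre, 17 mm above its underside; z up.
- tray_red: Low red tray, fixed flat on the bench. Two wells in a row, each 70 x 70 mm inside, centres at y = 0, floors 3 mm above the bench: brown cork at x = -38 mm, grey felt at x = +38 mm. Origin: centre of its underside; x along the row, y across, z up. Outside 158 x 82 mm; walls 6 mm thick, 10 mm high. Neighbours stand close: straddle a thing across the tray (along y), fingers above the walls.
- tray_blue: Low blue tray, fixed flat on the bench. Three wells in a row, each 70 x 70 mm inside, centres at y = 0, floors 3 mm above the bench: brown cork at x = -76 mm, black rubber at x = 0, grey felt at x = +76 mm. Origin: centre of its underside; x along the row, y across, z up. Outside 234 x 82 mm; walls 6 mm thick, 10 mm high. Neighbours stand close: straddle a thing across the tray (along y), fingers above the walls.
- pen_pot: White ceramic pen pot, 68 mm diameter, 80 mm tall, with pens sticking out to 122 mm; stands beyond the stock. Origin: centre of its underside. Leave it alone.
- glue_bottle: White squeeze bottle with a red nozzle, 58 mm diameter, 133 mm tall, beyond the stock. Origin: centre of its underside. Leave it alone.

How it is judged:
By the outcome, as a careful person would: the job done as asked, in the order asked, and still so for the second after the job is handed in, with the robot touching nothing.
It also fails if it takes over 112 s, if anything falls off the work surface, if the arm or the gripper's body presses on something with over 40 N, if the wrist force passes 120 N, or if a joint passes its speed limit or range.

## Working session

There is one attempt and no reset: what is moved stays moved. The work goes in short steps, Python scripts to look and compute and a shell command to move; the robot and the scene stay as the last step left them, time stands still between calls to the robot, and variables do not carry over. Pictures are saved under pics/ and viewed, and the job is handed in when it is done.

```bash
ls; mkdir -p pics; python3 - <<'E'
from rig import bot, read_camera, camera_model, workorder, models
import cv2
s=bot.sense();print({k:s[k] for k in s}, bot.tip_extent)
for c in ['top','side']:
    p,d=read_camera(c); cv2.imwrite(f'pics/{c}0.png',p[:,:,::-1]); print(camera_model(c))
print(camera_model('wrist'))
for n in ['tin_yellow_center','tin_white_center','tin_black_center','anvil_center','slicker_center','wax_center','tray_red','tray_blue','pen_pot','glue_bottle']:
    print(n,[(r['p'],r['point']) for r in models.boxes_of(n,'top')[:3]])
E
```

```text
pics
{'time_s': 0.0, 'joints': array([ 1.26257518e+00,  1.31205574e-01,  1.48928794e+00,  1.85171550e-06,
        1.52298644e+00, -8.54021225e-02]), 'dq': array([ 0.0001162 , -0.00185992,  0.001772  ,  0.00132741,  0.00272282,
       -0.00012146]), 'joint_efforts': array([ 2.15321570e-04, -5.69432080e+01, -5.00533891e+01, -3.00069132e-04,
        1.53812411e-02, -4.39016776e-05]), 'tcp_pos': array([132.4095106 , 584.67800326, 249.21310944]), 'tcp_rot': array([-1.85431769e-04,  1.11179182e-01,  9.93799929e-01, -9.25253147e-04]), 'contact_force': array([-0.22537787, -0.70659725,  0.02670255]), 'ft_torque': array([-0.00410625,  0.00440226,  0.03499587]), 'finger_gap': 85.33732537623426} 19.0
{'fov_y': 44.411517275967064, 'cx': 260.23731695242105, 'cy': 188.0333290296158, 'R': array([[ 0.02149212, -0.99962563, -0.01693175],
       [-0.99483118, -0.01970179, -0.09961303],
       [ 0.09924216,  0.01898513, -0.99488218]]), 't': array([  -3.01662262,  593.73437087, 1106.86004325])}
{'fov_y': 42.61121271483616, 'cx': 258.2944605493504, 'cy': 186.26356253717864, 'R': array([[ 0.74251273, -0.66
[... 418 characters left out ...]
05,
        -1.19702157e+00],
       [-3.58505547e-04, -2.95054418e-01,  9.55480383e-01,
        -1.24211682e+02],
       [ 0.00000000e+00,  0.00000000e+00,  0.00000000e+00,
         1.00000000e+00]])}
tin_yellow_center [(0.67, [444.8, -66.0, 51.1]), (0.58, [545.3, -58.6, 50.0])]
tin_white_center [(0.67, [445.4, -64.3, 52.4])]
tin_black_center [(0.69, [658.0, -55.5, 50.7])]
anvil_center [(0.59, [456.6, 64.2, 39.3])]
slicker_center [(0.68, [660.8, 46.5, 56.0]), (0.21, [446.2, -66.4, 52.7])]
wax_center []
tray_red [(0.81, [571.9, -273.2, 6.2])]
tray_blue [(0.62, [739.4, 186.3, 87.7]), (0.6, [556.4, 283.8, -3.7])]
pen_pot [(0.81, [757.1, -220.4, 52.0])]
glue_bottle [(0.8, [737.3, 186.8, 87.6])]
```

View pics/top0.png

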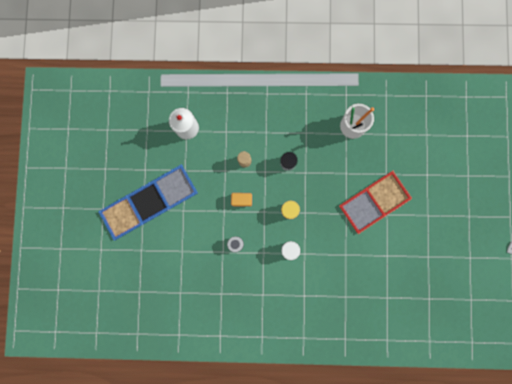

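View pics/side0.png

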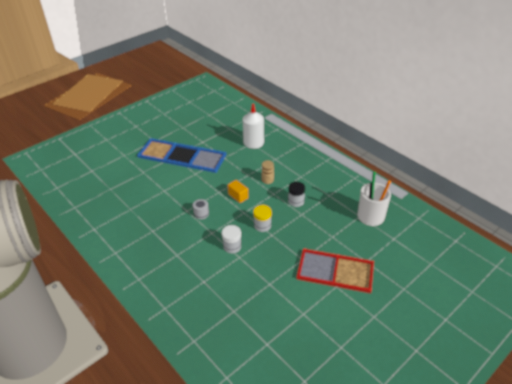

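The top view shows the stock mid-bench: slicker (244,159), black tin (289,160), wax (241,199), yellow tin (290,210), anvil (235,244) and white tin (290,250). The blue tray is on the left with cork (120,218), black (148,203) and grey (175,187). The red tray is on the right with cork (388,193) and grey (361,210).

```bash
cat > h.py <<'E'
import numpy as np, cv2
from rig import bot, read_camera, camera_model, workorder, models
def cloud(name,s=None):
    if name=='wrist': s=bot.sense()
    p,d=read_camera(name); m=camera_model(name)
    f=192/np.tan(np.radians(m['fov_y']/2))
    v,u=np.mgrid[0:384,0:512]
    C=np.stack([(u-m['cx'])/f*d,(v-m['cy'])/f*d,d],-1)
    if name=='wrist':
        from scipy.spatial.transform import Rotation as R
        T=m['tool_from_camera']; q=s['tcp_rot']
        X=C@T[:3,:3].T+T[:3,3]
        X=X@R.from_quat([q[1],q[2],q[3],q[0]]).as_matrix().T+s['tcp_pos']
    else: X=(C-m['t'])@np.array(m['R'])
    X[d<=0]=np.nan
    return p,d,X
def yawtool():
    from scipy.spatial.transform import Rotation as R
    q=bot.sense()['tcp_rot']; M=R.from_quat([q[1],q[2],q[3],q[0]]).as_matrix()
    return M
E
python3 - <<'E'
from h import *
p,d,X=cloud('top')
np.savez('top0.npz',p=p,d=d,X=X)
z=X[...,2]
print('bench z',np.nanmedian(z[120:320,200:340]))
# tops
m=((z>25)&(X[...,0]>380)&(X[...,0]<850)&(abs(X[...,1])<330)).astype(np.uint8)
n,l,st,c=cv2.connectedComponentsWithStats(m,connectivity=4)
for i in range(1,n):
    if st[i,4]<25: continue
    zz=z[l==i]; zt=np.percentile(zz,85); s=(l==i)&(z>zt-4)
    r=cv2.minAreaRect(X[s][:,:2].astype(np.float32))
    print(c[i].round(),st[i,4],'ztop',zt.round(1),'mean',X[s][:,:2].mean(0).round(1),'rect',np.round(r[0],1),np.round(r[1],1),round(r[2],1), p[s].mean(0).round())
hsv=cv2.cvtColor(p,cv2.COLOR_RGB2HSV)
H,S,V=[hsv[...,i].astype(int) for i in range(3)]
for nm,mk in [('red',((H<8)|(H>172))&(S>130)),('blue',(H>105)&(H<130)&(S>130))]:
    mk=(mk&(z<30)).astype(np.uint8)
    n,l,st,c=cv2.connectedComponentsWithStats(mk)
    i=1+np.argmax(st[1:,4]); 
    ys,xs=np.where(l==i); 
    Xs=X[l==i]
    r=cv2.minAreaRect(Xs[:,:2].astype(np.float32)); print(nm,st[i],np.round(r[0],1),np.round(r[1],1),r[2],np.nanmedian(Xs[:,2]))
E
```

```text
bench z 0.9004891906273349
[358. 120.] 605 ztop 84.1 mean [ 756.2 -217.4] rect [ 755.7 -218. ] [65.2 64.7] 28.3 [149. 147. 132.]
[183. 123.] 600 ztop 97.8 mean [742.3 195.3] rect [742.9 196.2] [33.4 37.3] 82.9 [197. 183. 182.]
[244. 159.] 150 ztop 57.0 mean [662.7  49.3] rect [662.1  49.4] [26.4 28.6] 78.6 [177. 156. 121.]
[289. 160.] 252 ztop 52.2 mean [660.  -58.2] rect [660.2 -58.3] [39.2 38.3] 1.0 [46. 50. 51.]
[241. 199.] 240 ztop 36.4 mean [564.3  53.8] rect [564.6  53.5] [26.8 45.7] 1.2 [211. 163.  84.]
[290. 210.] 245 ztop 52.5 mean [541.5 -63.5] rect [541.  -63.7] [37.8 40.3] 1.5 [220. 200.  97.]
[235. 244.] 174 ztop 36.7 mean [457.4  66.9] rect [457.   66.3] [32.1 31.8] 47.3 [145. 147. 152.]
[291. 251.] 250 ztop 52.7 mean [445.5 -65.8] rect [446.3 -65.1] [39.3 39.6] 46.1 [224. 228. 226.]
red [340 171  71  62 494] [ 567.8 -271.6] [ 81.5 158.5] 34.0704345703125 9.60137674080412
blue [ 99 165  98  75 638] [556.5 287.6] [ 84.1 234. ] 31.05280303955078 9.816619462282782
```

The sizes match the given ones, and the jaw direction along tray y is about 34° for red and 31° for blue. I'll turn the jaw to about 32.5° and go to the anvil.

```bash
python3 -m pendant '[{"travel":[0,0,8],"roll":0.125,"jaw":70},{"travel":[0,0,8],"roll":0.125,"jaw":70},{"travel":[0,0,8],"roll":0.125,"jaw":70},{"travel":[0,0,8],"roll":0.125,"jaw":70},{"travel":[0,0,8],"roll":0.125,"jaw":70},{"travel":[0,0,8],"roll":0.125,"jaw":70},{"travel":[0,0,0],"roll":0.03,"jaw":70}]'
python3 -m pendant '[{"travel":[-36,0,0],"roll":0,"jaw":70},{"travel":[-36,0,0],"roll":0,"jaw":70},{"travel":[-36,0,0],"roll":0,"jaw":70},{"travel":[-36,0,0],"roll":0,"jaw":70},{"travel":[-36,0,0],"roll":0,"jaw":70},{"travel":[-36,0,0],"roll":0,"jaw":70},{"travel":[-36,0,0],"roll":0,"jaw":70},{"travel":[-36,0,0],"roll":0,"jaw":70},{"travel":[-36,0,0],"roll":0,"jaw":70},{"travel":[-36,0,0],"roll":0,"jaw":70},{"travel":[-36,0,0],"roll":0,"jaw":70},{"travel":[-36,0,0],"roll":0,"jaw":70}]'
python3 -m pendant '[{"travel":[-36,0,0],"roll":0,"jaw":70},{"travel":[-36,0,0],"roll":0,"jaw":70},{"travel":[-36,-2,0],"roll":0,"jaw":70},{"travel":[-36,-2,0],"roll":0,"jaw":70},{"travel":[0,0,0],"roll":0,"jaw":70},{"travel":[0,0,0],"roll":0,"jaw":70}]'
python3 -c "
from h import *
s=bot.sense();print(s['joints'],bot.tip_extent)
p,d,X=cloud('wrist');cv2.imwrite('pics/w1.png',p[:,:,::-1]);np.savez('w1.npz',p=p,X=X)
M=yawtool();print(M.round(3))
"
```

```text
time_s: 1.23
tcp_pos: [132.2, 584.2, 200.1]
tcp_rot: [0.0, 0.484, 0.875, -0.001]
contact_force: [-0.3, 0.1, -0.5]
finger_gap: 70.2
time_s: 2.23
tcp_pos: [365.6, 219.5, 202.7]
tcp_rot: [0.0, 0.481, 0.877, 0.0]
contact_force: [-0.0, 0.2, 0.6]
finger_gap: 70.2
time_s: 2.73
tcp_pos: [439.7, 95.8, 202.4]
tcp_rot: [0.0, 0.482, 0.876, 0.0]
contact_force: [-0.0, 0.3, -0.6]
finger_gap: 69.9
[ 1.00463363e-01 -2.60851910e-01  1.94999637e+00 -2.12602161e-05
  1.45236182e+00 -4.63459842e-01] 19.0
[[-0.536  0.844 -0.   ]
 [ 0.844  0.536  0.   ]
 [ 0.     0.    -1.   ]]
```

View pics/w1.png

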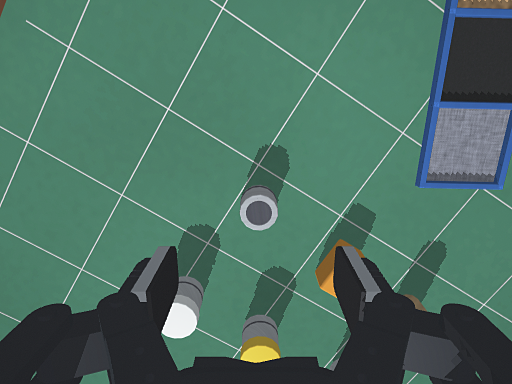

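```bash
cat >> h.py <<'E'
def blobs(p,X,zmin=25,zmax=200,amin=100,dz=4):
    z=X[...,2]; m=((z>zmin)&(z<zmax)).astype(np.uint8)
    n,l,st,c=cv2.connectedComponentsWithStats(m,connectivity=4)
    for i in range(1,n):
        if st[i,4]<amin: continue
        zt=np.percentile(z[l==i],85); s=(l==i)&(abs(z-zt)<dz)
        r=cv2.minAreaRect(X[s][:,:2].astype(np.float32))
        print(c[i].round(),st[i,4],'ztop',zt.round(1),'rect',np.round(r[0],1),np.round(r[1],1),round(r[2],1),p[s].mean(0).round())
E
python3 - <<'E'
from h import *
f=np.load('w1.npz'); blobs(f['p'],f['X']); print(np.nanmedian(f['X'][...,2]))
E
```

```text
[258. 211.] 1163 ztop 35.7 rect [460.2  67.1] [34.8 35.5] 4.4 [135. 139. 147.]
[180. 306.] 1596 ztop 194.0 rect [409.5  76.4] [ 6.7 23.3] 48.6 [47. 48. 51.]
[333. 273.] 600 ztop 198.0 rect [469.1 114.2] [ 6.7 23.5] 15.6 [54. 56. 60.]
[259. 346.] 1082 ztop 50.7 rect [537.8 -54.9] [39.9 21.4] 44.6 [216. 195.  76.]
1.3863430962210828
```

The wrist view shows the anvil at (258,211), centred between the jaws, with the white tin, yellow tin and wax behind the fingers. I'll check where the fingertips really are in depth at this opening and nearly shut.

```bash
python3 -m pendant '[{"travel":[-17,1,0],"roll":0,"jaw":40},{"travel":[-17,0.5,0],"roll":0,"jaw":40},{"travel":[0,0,0],"roll":0,"jaw":40},{"travel":[0,0,0],"roll":0,"jaw":40},{"travel":[0,0,0],"roll":0,"jaw":40}]'
python3 - <<'E'
from h import *
f=np.load('w1.npz')
def tip(p,X,tz):
    z=X[...,2]; m=(z>tz-60)&(z<tz+60)
    M=yawtool()
    for sgn in (1,-1):
        s=m.copy(); s[:, :256]&=(sgn>0); s[:,256:]&=(sgn<0)
        print('zmin pct',np.percentile(z[s],[0,1,5,50]).round(1), 'rel',(np.percentile(z[s],[0,1,5])-tz).round(1))
tip(f['p'],f['X'],202.4)
s=bot.sense(); p,d,X=cloud('wrist'); cv2.imwrite('pics/w2.png',p[:,:,::-1])
tip(p,X,s['tcp_pos'][2]); blobs(p,X)
E
```

```text
time_s: 3.2
tcp_pos: [458.0, 70.9, 202.2]
tcp_rot: [-0.0, 0.48, 0.877, 0.0]
contact_force: [-1.0, 0.1, 0.9]
finger_gap: 40.1
zmin pct [191.  196.5 205.8 246. ] rel [-11.4  -5.9   3.4]
zmin pct [191.1 196.5 205.8 246. ] rel [-11.3  -5.9   3.4]
zmin pct [184.9 192.3 204.2 242.5] rel [-17.3  -9.9   2. ]
zmin pct [184.7 192.4 204.2 242.6] rel [-17.5  -9.8   2. ]
[256. 179.] 1240 ztop 35.6 rect [460.3  66.8] [34.2 35.4] 33.6 [139. 143. 152.]
[346. 245.] 1391 ztop 35.4 rect [568.2  56.2] [30.1 45.6] 0.4 [216. 153.  67.]
[201. 256.] 474 ztop 198.3 rect [438.5  60.2] [14.  21.8] 71.5 [57. 59. 63.]
[305. 256.] 376 ztop 198.2 rect [474.4  81.4] [ 6.5 22.9] 15.8 [66. 69. 73.]
[160. 276.] 318 ztop 50.9 rect [432.9 -62.9] [30.9  9. ] 79.3 [226. 230. 231.]
[426. 296.] 581 ztop 55.5 rect [666.   60.2] [ 8.8 25.8] 86.1 [160. 137. 104.]
[257. 329.] 1691 ztop 51.1 rect [545.  -63.1] [40.4 41.5] 53.0 [230. 211.  83.]
[370. 375.] 133 ztop 51.0 rect [670.7 -41.8] [ 8.7 18. ] 42.1 [36. 36. 39.]
```

View pics/w2.png

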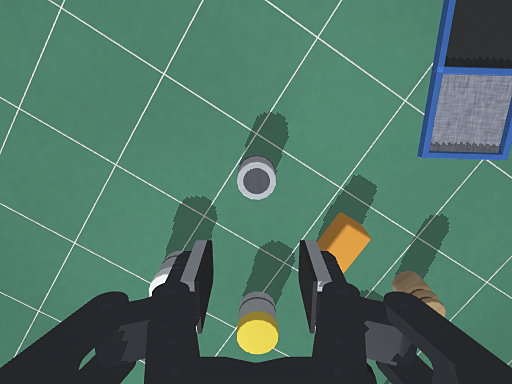

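```bash
python3 -m pendant '[{"travel":[-4,-0.5,0],"roll":0,"jaw":66},{"travel":[0,0,20],"roll":0,"jaw":66},{"travel":[0,0,30],"roll":0,"jaw":66},{"travel":[0,0,30],"roll":0,"jaw":66},{"travel":[0,0,30],"roll":0,"jaw":66},{"travel":[0,0,20],"roll":0,"jaw":66},{"travel":[0,0,14],"roll":0,"jaw":66},{"travel":[0,0,8],"roll":0,"jaw":66},{"travel":[0,0,0],"roll":0,"jaw":66},{"travel":[0,0,0],"roll":0,"jaw":66}]' 40
```

```text
time_s: 4.08
tcp_pos: [460.4, 66.2, 50.6]
tcp_rot: [-0.0, 0.48, 0.877, -0.0]
contact_force: [-0.1, 0.1, 1.0]
finger_gap: 66.2
```

```bash
python3 -m pendant '[{"travel":[0,0,12],"roll":0,"jaw":66},{"travel":[0,0,7],"roll":0,"jaw":66},{"travel":[0,0,3],"roll":0,"jaw":50},{"travel":[0,0,0],"roll":0,"jaw":42},{"travel":[0,0,0],"roll":0,"jaw":39},{"travel":[0,0,0],"roll":0,"jaw":36},{"travel":[0,0,0],"roll":0,"jaw":32},{"travel":[0,0,0],"roll":0,"jaw":32},{"travel":[0,0,0],"roll":0,"jaw":32}]' 40
```

```text
time_s: 4.83
tcp_pos: [461.1, 66.1, 29.2]
tcp_rot: [0.001, 0.481, 0.877, 0.0]
contact_force: [-0.2, 1.0, 6.3]
finger_gap: 34.7
```

```bash
python3 -m pendant '[{"travel":[0,0,0],"roll":0,"jaw":32},{"travel":[0,0,0],"roll":0,"jaw":32},{"travel":[0,0,-6],"roll":0,"jaw":32},{"travel":[0,0,-14],"roll":0,"jaw":32},{"travel":[0,0,-30],"roll":0,"jaw":32},{"travel":[0,0,-30],"roll":0,"jaw":32},{"travel":[0,0,-20],"roll":0,"jaw":32},{"travel":[0,0,0],"roll":0,"jaw":32},{"travel":[0,0,0],"roll":0,"jaw":32}]' 
python3 - <<'E'
from h import *
p,d,X=cloud('wrist'); cv2.imwrite('pics/w3.png',p[:,:,::-1]); print(bot.sense()['contact_force'])
blobs(p,X,20)
E
```

```text
time_s: 5.58
tcp_pos: [461.1, 65.9, 129.4]
tcp_rot: [0.001, 0.481, 0.877, 0.001]
contact_force: [-0.8, -0.7, -3.6]
finger_gap: 34.6
[-0.20391621  0.19467027 -2.82961621]
[263. 323.] 44860 ztop 189.4 rect [454.9  73.8] [120.4  15.1] 32.2 [38. 39. 43.]
```

View pics/w3.png

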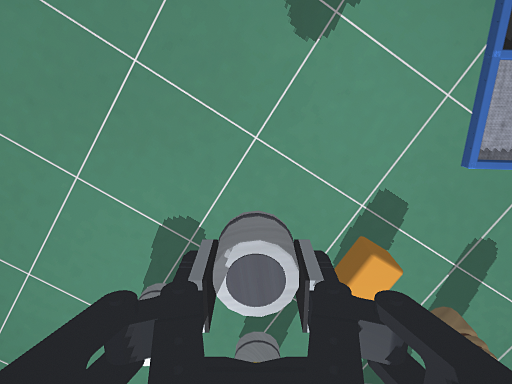

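The anvil is held upright (2.8 N hanging, gap 34.6). Its grip shows the wrist camera is right and the top camera reads about (3,1) mm short, so the red cork well should be near (592,-302).

```bash
python3 -m pendant '[{"travel":[-20,-5,0],"roll":0,"jaw":32},{"travel":[-33,-7.4,0],"roll":0,"jaw":32},{"travel":[-33,-7.4,0],"roll":0,"jaw":32},{"travel":[-33,-7.4,0],"roll":0,"jaw":32},{"travel":[-33,-7.4,0],"roll":0,"jaw":32},{"travel":[-33,-7.4,0],"roll":0,"jaw":32},{"travel":[-33,-7.4,0],"roll":0,"jaw":32},{"travel":[-33,-7.4,0],"roll":0,"jaw":32},{"travel":[-33,-7.4,0],"roll":0,"jaw":32},{"travel":[-33,-7.4,0],"roll":0,"jaw":32},{"travel":[-33,-7.4,0],"roll":0,"jaw":32},{"travel":[-20,-5,0],"roll":0,"jaw":32}]' 
python3 -m pendant '[{"travel":[-12,-2.5,0],"roll":0,"jaw":32},{"travel":[0,0,0],"roll":0,"jaw":32},{"travel":[0,0,0],"roll":0,"jaw":32}]' 
python3 - <<'E'
from h import *
p,d,X=cloud('wrist'); cv2.imwrite('pics/w4.png',p[:,:,::-1]); np.savez('w4.npz',p=p,X=X)
p,d,X=cloud('top'); cv2.imwrite('pics/t4.png',p[:,:,::-1])
E
```

```text
time_s: 6.63
tcp_pos: [587.5, -293.6, 125.0]
tcp_rot: [-0.002, 0.481, 0.877, -0.0]
contact_force: [1.1, 0.1, -1.0]
finger_gap: 34.9
time_s: 6.88
tcp_pos: [591.4, -302.1, 125.3]
tcp_rot: [-0.002, 0.481, 0.877, 0.0]
contact_force: [-0.1, 1.0, -2.1]
finger_gap: 34.5
```

View pics/w4.png

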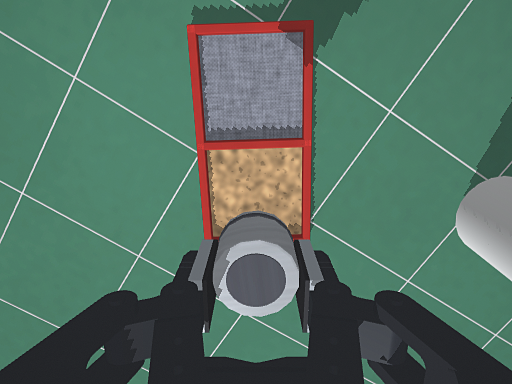

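The tray is nearly aligned with the tool: grey well at (253,85), cork well at (257,190), far edge at row 22. I'll fit the tray from this depth picture.

```bash
cat >> h.py <<'E'
def trayfit(p,X,col,L,yaw0):
    """yaw0: approx tray x direction, deg. Returns via search the best frame of L x 82 on coloured points near z 10"""
    from scipy.optimize import minimize
    hsv=cv2.cvtColor(p,cv2.COLOR_RGB2HSV).astype(int); H,S=hsv[...,0],hsv[...,1]
    mk=(((H<8)|(H>172)) if col=='red' else (H>105)&(H<130))&(S>130)&(abs(X[...,2]-10)<5)
    m8=mk.astype(np.uint8); n,l,st,c=cv2.connectedComponentsWithStats(m8); i=1+np.argmax(st[1:,4])
    P=X[l==i][:,:2]
    nw=2 if col=='red' else 3
    def cost(q,P=P):
        a=q[2]; d=P-q[:2]; u=d@[np.cos(a),np.sin(a)]; v=d@[-np.sin(a),np.cos(a)]
        out=np.maximum(abs(u)-L/2,0)**2+np.maximum(abs(v)-41,0)**2
        ins=0
        for k in range(nw):
            cx=76*(k-(nw-1)/2)
            ins=ins+np.maximum(np.minimum(35-abs(u-cx),35-abs(v)),0)**2
        return np.minimum(out,100).sum()+np.minimum(ins,100).sum()
    best=None
    c0=P.mean(0); a0=np.radians(yaw0); e=np.array([np.cos(a0),np.sin(a0)])
    for s in (-45,-30,-15,0,15,30,45):
        r=minimize(cost,[*(c0+s*e),a0],method='Nelder-Mead',options=dict(xatol=.01,fatol=.1,maxiter=3000,initial_simplex=None))
        if best is None or r.fun<best.fun: best=r
    q=best.x; a=q[2]; e=np.array([np.cos(a),np.sin(a)])
    print(col,len(P),'rms',np.sqrt(best.fun/len(P)).round(2),'c',q[:2].round(1),'yaw',np.degrees(a).round(2),'z',np.median(X[l==i][:,2]).round(1))
    for k in range(nw): print('  well',k,(q[:2]+76*(k-(nw-1)/2)*e).round(1))
E
python3 - <<'E'
from h import *
f=np.load('w4.npz'); trayfit(f['p'],f['X'],'red',158,124)
f=np.load('top0.npz'); trayfit(f['p'],f['X'],'red',158,124); trayfit(f['p'],f['X'],'blue',234,-59)
E
```

```text
red 6110 rms 0.03 c [ 569.9 -272.5] yaw 124.23 z 10.5
  well 0 [ 591.3 -303.9]
  well 1 [ 548.6 -241.1]
red 423 rms 0.03 c [ 567.  -271.9] yaw 124.47 z 10.1
  well 0 [ 588.5 -303.2]
  well 1 [ 545.5 -240.6]
blue 568 rms 0.26 c [555.6 286.1] yaw -59.28 z 10.1
  well 0 [516.8 351.5]
  well 1 [555.6 286.1]
  well 2 [594.5 220.8]
```

```bash
python3 -m pendant '[{"travel":[-1.5,-1,0],"roll":-0.03,"jaw":32},{"travel":[0,0,15],"roll":0,"jaw":32},{"travel":[0,0,25],"roll":0,"jaw":32},{"travel":[0,0,20],"roll":0,"jaw":32},{"travel":[0,0,12],"roll":0,"jaw":32},{"travel":[0,0,6],"roll":0,"jaw":32},{"travel":[0,0,3],"roll":0,"jaw":32},{"travel":[0,0,0],"roll":0,"jaw":32},{"travel":[0,0,0],"roll":0,"jaw":32}]'
```

```text
time_s: 7.73
tcp_pos: [593.6, -304.7, 48.4]
tcp_rot: [0.001, 0.467, 0.884, -0.0]
contact_force: [-0.6, -0.9, -1.7]
finger_gap: 34.6
```

```bash
python3 -m pendant '[{"travel":[1,-0.7,5],"roll":0,"jaw":32},{"travel":[0.7,-0.7,3],"roll":0,"jaw":32},{"travel":[0,0,2],"roll":0,"jaw":32},{"travel":[0,0,1.5],"roll":0,"jaw":32},{"travel":[0,0,1],"roll":0,"jaw":32},{"travel":[0,0,0.5],"roll":0,"jaw":32},{"travel":[0,0,0],"roll":0,"jaw":32}]'
```

```text
time_s: 8.32
tcp_pos: [590.7, -303.7, 34.2]
tcp_rot: [-0.0, 0.467, 0.884, 0.0]
contact_force: [0.5, -0.3, -3.3]
finger_gap: 34.4
```

```bash
python3 -m pendant '[{"travel":[0,0,0.7],"roll":0,"jaw":32},{"travel":[0,0,0.6],"roll":0,"jaw":32},{"travel":[0,0,0.6],"roll":0,"jaw":32},{"travel":[0,0,0],"roll":0,"jaw":32}]'
```

```text
time_s: 8.65
tcp_pos: [590.8, -303.8, 32.4]
tcp_rot: [0.0, 0.467, 0.884, -0.0]
contact_force: [-0.3, -0.6, -2.4]
finger_gap: 34.7
```

```bash
python3 -m pendant '[{"travel":[0,0,0.5],"roll":0,"jaw":32},{"travel":[0,0,0.5],"roll":0,"jaw":32},{"travel":[0,0,0],"roll":0,"jaw":32}]'
```

```text
time_s: 8.9
tcp_pos: [590.9, -303.9, 32.3]
tcp_rot: [0.0, 0.467, 0.884, -0.0]
contact_force: [-3.4, 1.8, 4.8]
finger_gap: 34.5
```

```bash
python3 -m pendant '[{"travel":[0,0,0],"roll":0,"jaw":36},{"travel":[0,0,0],"roll":0,"jaw":38},{"travel":[0,0,0],"roll":0,"jaw":42},{"travel":[0,0,0],"roll":0,"jaw":50},{"travel":[0,0,0],"roll":0,"jaw":54},{"travel":[0,0,-10],"roll":0,"jaw":54},{"travel":[0,0,-25],"roll":0,"jaw":54},{"travel":[0,0,-35],"roll":0,"jaw":54},{"travel":[0,0,-30],"roll":0,"jaw":54},{"travel":[0,0,0],"roll":0,"jaw":54},{"travel":[0,0,0],"roll":0,"jaw":54}]'
python3 - <<'E'
from h import *
p,d,X=cloud('wrist'); cv2.imwrite('pics/w5.png',p[:,:,::-1]); blobs(p,X,20)
p,d,X=cloud('top'); cv2.imwrite('pics/t5.png',p[:,:,::-1])
E
```

```text
time_s: 9.82
tcp_pos: [592.8, -305.0, 135.9]
tcp_rot: [0.003, 0.467, 0.884, -0.0]
contact_force: [0.0, -0.3, -0.3]
finger_gap: 53.8
[254. 192.] 2177 ztop 38.6 rect [ 589.8 -303.1] [35.  35.2] 68.9 [134. 138. 145.]
[490. 227.] 3883 ztop 66.5 rect [ 737.9 -238.1] [ 9.4 43.5] 40.1 [163. 165. 166.]
[111. 330.] 14498 ztop 193.7 rect [ 554.  -319.1] [48.2 11.3] 43.1 [36. 38. 41.]
[400. 329.] 14424 ztop 193.8 rect [ 618.5 -275. ] [48.1 11.5] 25.5 [37. 39. 43.]
[256. 371.] 3176 ztop 198.2 rect [ 586.4 -297. ] [31.1  3.3] 35.2 [36. 38. 42.]
```

View pics/w5.png

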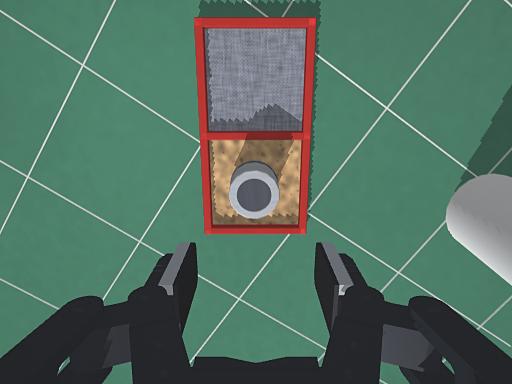

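The anvil stands in the cork well at pixel (254,192), top about 37–38 mm, flat and clear of the walls. Next is the yellow tin at about (544.6,-63).

```bash
python3 -m pendant '[{"travel":[14,6,0],"roll":0,"jaw":70},{"travel":[28,12,0],"roll":0,"jaw":70},{"travel":[28,12,0],"roll":0,"jaw":70},{"travel":[28,12,0],"roll":0,"jaw":70},{"travel":[28,12,0],"roll":0,"jaw":70},{"travel":[28,12,0],"roll":0,"jaw":70},{"travel":[28,12,0],"roll":0,"jaw":70},{"travel":[28,12,0],"roll":0,"jaw":70},{"travel":[14,6,0],"roll":0,"jaw":70},{"travel":[0,0,0],"roll":0,"jaw":70},{"travel":[0,0,0],"roll":0,"jaw":70}]' 25
python3 - <<'E'
from h import *
p,d,X=cloud('wrist'); cv2.imwrite('pics/w6.png',p[:,:,::-1]); blobs(p,X,20)
E
```

```text
time_s: 10.83
tcp_pos: [543.0, -63.8, 130.0]
tcp_rot: [-0.001, 0.467, 0.884, -0.0]
contact_force: [-0.1, 0.5, -0.6]
finger_gap: 69.9
[397.  72.] 4355 ztop 35.2 rect [568.7  54.7] [30.5 48.3] 0.4 [209. 147.  64.]
[130. 126.] 4384 ztop 51.2 rect [449.2 -65.2] [41.2 40.9] 9.2 [226. 230. 231.]
[493. 166.] 1736 ztop 51.0 rect [657.8  41.3] [ 6.6 23.4] 43.5 [128. 110.  84.]
[260. 205.] 3479 ztop 51.2 rect [544.7 -63.1] [40.8 41.2] 32.9 [225. 202.  76.]
[264. 334.] 35632 ztop 191.3 rect [536.2 -55. ] [124.6  12.9] 34.6 [35. 37. 41.]
```

View pics/w6.png

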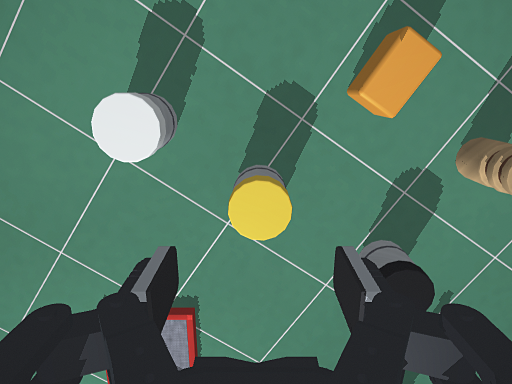

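```bash
python3 -m pendant '[{"travel":[-0.5,1.5,15],"roll":0,"jaw":70},{"travel":[0,0,25],"roll":0,"jaw":70},{"travel":[0,0,22],"roll":0,"jaw":70},{"travel":[0,0,14],"roll":0,"jaw":66},{"travel":[0,0,8],"roll":0,"jaw":60},{"travel":[0,0,4],"roll":0,"jaw":55},{"travel":[0,0,0],"roll":0,"jaw":50},{"travel":[0,0,0],"roll":0,"jaw":46},{"travel":[0,0,0],"roll":0,"jaw":46}]' 25
```

```text
time_s: 11.63
tcp_pos: [546.5, -64.6, 44.7]
tcp_rot: [0.001, 0.468, 0.884, 0.0]
contact_force: [0.3, 0.1, 0.3]
finger_gap: 45.8
```

```bash
python3 -m pendant '[{"travel":[2,-0.7,3],"roll":0,"jaw":46},{"travel":[0,0,0],"roll":0,"jaw":44},{"travel":[0,0,0],"roll":0,"jaw":42},{"travel":[0,0,0],"roll":0,"jaw":38},{"travel":[0,0,0],"roll":0,"jaw":38},{"travel":[0,0,0],"roll":0,"jaw":38}]' 25
python3 -m pendant '[{"travel":[0,0,-5],"roll":0,"jaw":38},{"travel":[0,0,-15],"roll":0,"jaw":38},{"travel":[0,0,-30],"roll":0,"jaw":38},{"travel":[0,0,-30],"roll":0,"jaw":38},{"travel":[0,0,-15],"roll":0,"jaw":38},{"travel":[0,0,0],"roll":0,"jaw":38},{"travel":[0,0,0],"roll":0,"jaw":38}]'
python3 - <<'E'
from h import *
p,d,X=cloud('wrist'); cv2.imwrite('pics/w7.png',p[:,:,::-1]); print(bot.sense()['contact_force'])
E
```

```text
time_s: 12.13
tcp_pos: [544.2, -62.9, 40.9]
tcp_rot: [0.0, 0.467, 0.884, 0.0]
contact_force: [-1.2, 1.1, 3.9]
finger_gap: 40.9
time_s: 12.72
tcp_pos: [544.5, -63.1, 136.5]
tcp_rot: [0.001, 0.467, 0.884, 0.0]
contact_force: [-0.7, -0.4, -0.4]
finger_gap: 40.9
[ 0.86658281 -0.46202639 -1.04552003]
```

View pics/w7.png

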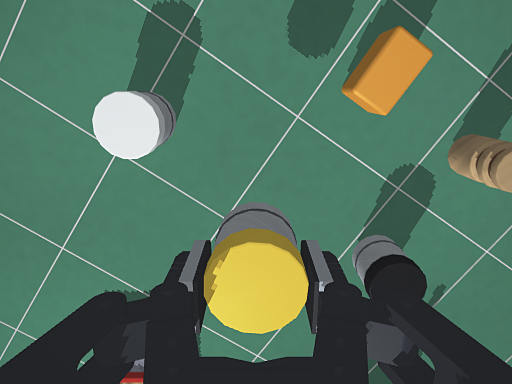

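```bash
python3 -m pendant '[{"travel":[-14,-9,0],"roll":0,"jaw":38},{"travel":[-25,-16.2,0],"roll":0,"jaw":38},{"travel":[-25,-16.2,0],"roll":0,"jaw":38},{"travel":[-25,-16.2,0],"roll":0,"jaw":38},{"travel":[-25,-16.2,0],"roll":0,"jaw":38},{"travel":[-22,-14,0],"roll":0,"jaw":38},{"travel":[-13,-9,0],"roll":0,"jaw":38},{"travel":[0,0,0],"roll":0,"jaw":38},{"travel":[0,0,20],"roll":0,"jaw":38},{"travel":[0,0,30],"roll":0,"jaw":38},{"travel":[0,0,20],"roll":0,"jaw":38},{"travel":[0,0,10],"roll":0,"jaw":38}]'
python3 -m pendant '[{"travel":[0,0,0],"roll":0,"jaw":38},{"travel":[0,0,0],"roll":0,"jaw":38}]'
```

```text
time_s: 13.77
tcp_pos: [545.0, -238.0, 50.6]
tcp_rot: [-0.004, 0.467, 0.884, 0.0]
contact_force: [-0.8, 0.3, -0.2]
finger_gap: 41.5
time_s: 13.93
tcp_pos: [547.3, -239.6, 54.8]
tcp_rot: [-0.001, 0.467, 0.884, 0.0]
contact_force: [0.1, -0.2, 0.1]
finger_gap: 41.2
```

```bash
python3 -m pendant '[{"travel":[-1.5,0,4],"roll":0,"jaw":38},{"travel":[0,0,2.5],"roll":0,"jaw":38},{"travel":[0,0,1.5],"roll":0,"jaw":38},{"travel":[0,0,1],"roll":0,"jaw":38},{"travel":[0,0,0.5],"roll":0,"jaw":38},{"travel":[0,0,0.5],"roll":0,"jaw":38},{"travel":[0,0,0],"roll":0,"jaw":38}]'
```

```text
time_s: 14.52
tcp_pos: [548.6, -241.8, 45.5]
tcp_rot: [0.0, 0.467, 0.884, 0.0]
contact_force: [0.4, 0.0, -0.5]
finger_gap: 40.9
```

```bash
python3 -m pendant '[{"travel":[0,0,0.6],"roll":0,"jaw":38},{"travel":[0,0,0.5],"roll":0,"jaw":38},{"travel":[0,0,0.5],"roll":0,"jaw":38},{"travel":[0,0,0],"roll":0,"jaw":38}]'
```

```text
time_s: 14.85
tcp_pos: [548.6, -241.9, 44.0]
tcp_rot: [0.0, 0.467, 0.884, -0.0]
contact_force: [-0.2, 0.4, 0.9]
finger_gap: 41.3
```

```bash
python3 -m pendant '[{"travel":[0,0,0.6],"roll":0,"jaw":38},{"travel":[0,0,0],"roll":0,"jaw":38}]'
```

```text
time_s: 15.02
tcp_pos: [548.7, -242.0, 44.0]
tcp_rot: [0.0, 0.467, 0.884, -0.0]
contact_force: [-3.5, 0.2, 6.3]
finger_gap: 41.1
```

```bash
python3 -m pendant '[{"travel":[0,0,0],"roll":0,"jaw":41.5},{"travel":[0,0,0],"roll":0,"jaw":43},{"travel":[0,0,0],"roll":0,"jaw":47},{"travel":[0,0,0],"roll":0,"jaw":54},{"travel":[0,0,0],"roll":0,"jaw":60},{"travel":[0,0,-10],"roll":0,"jaw":60},{"travel":[0,0,-25],"roll":0,"jaw":60},{"travel":[0,0,-35],"roll":0,"jaw":60},{"travel":[0,0,-20],"roll":0,"jaw":60},{"travel":[0,0,0],"roll":0,"jaw":60},{"travel":[0,0,0],"roll":0,"jaw":60}]'
python3 - <<'E'
from h import *
p,d,X=cloud('wrist'); cv2.imwrite('pics/w8.png',p[:,:,::-1]); blobs(p,X,20)
E
```

```text
time_s: 15.93
tcp_pos: [549.9, -242.5, 136.0]
tcp_rot: [0.002, 0.467, 0.884, -0.0]
contact_force: [0.9, 0.3, -0.1]
finger_gap: 60.0
[254. 202.] 3446 ztop 54.1 rect [ 548.7 -242.8] [40.6 41.1] 75.4 [229. 207.  79.]
[105. 330.] 14187 ztop 193.6 rect [ 509.8 -256.5] [47.6  9.8] 43.7 [36. 38. 41.]
[420. 325.] 17259 ztop 192.4 rect [ 576.8 -211. ] [47.1  9.9] 24.0 [37. 39. 43.]
[254. 284.] 1934 ztop 38.5 rect [ 589.2 -303.2] [35.1 34.9] 34.9 [134. 138. 145.]
[255. 371.] 3312 ztop 198.3 rect [ 543.5 -234.5] [33.1  3.4] 34.0 [36. 38. 42.]
```

View pics/w8.png

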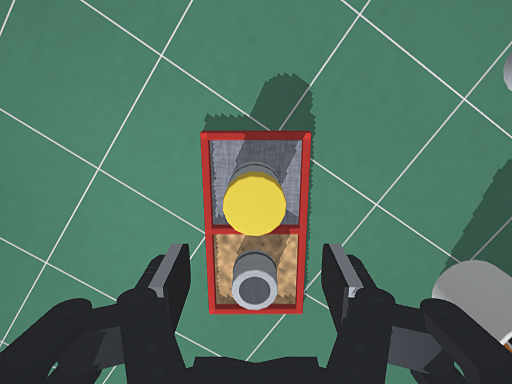

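Both rivet-kit pieces stand in their wells: yellow tin at (254,202) with its top at 54, anvil at (254,284). Next is the wax at (568.6,54.7), gripped across its 30 mm side with the jaw at 0.4°.

```bash
python3 -m pendant '[{"travel":[15,12,0],"roll":0,"jaw":62},{"travel":[29.4,22.8,0],"roll":0,"jaw":62},{"travel":[29.4,22.8,0],"roll":0,"jaw":62},{"travel":[29.4,22.8,0],"roll":0,"jaw":62},{"travel":[29.4,22.8,0],"roll":0,"jaw":62},{"travel":[29.4,22.8,0],"roll":0,"jaw":62},{"travel":[29.4,22.8,0],"roll":0,"jaw":62},{"travel":[29.4,22.8,0],"roll":0,"jaw":62},{"travel":[14,11,0],"roll":0,"jaw":62}]' 25
python3 -m pendant '[{"travel":[0,0,0],"roll":0.12,"jaw":62},{"travel":[0,0,0],"roll":0.12,"jaw":62},{"travel":[0,0,0],"roll":0.12,"jaw":62},{"travel":[0,0,0],"roll":0.12,"jaw":62},{"travel":[0,0,0],"roll":0.11,"jaw":62},{"travel":[0,0,0],"roll":0,"jaw":62},{"travel":[0,0,0],"roll":0,"jaw":62}]'
python3 - <<'E'
from h import *
p,d,X=cloud('wrist'); cv2.imwrite('pics/w9.png',p[:,:,::-1]); blobs(p,X,20); print(yawtool().round(3))
E
```

```text
time_s: 16.73
tcp_pos: [565.6, 59.1, 131.3]
tcp_rot: [-0.002, 0.466, 0.885, -0.0]
contact_force: [0.6, 0.5, 0.8]
finger_gap: 61.9
time_s: 17.32
tcp_pos: [566.2, 55.1, 131.7]
tcp_rot: [-0.001, 0.703, 0.711, -0.001]
contact_force: [-0.4, 0.2, 0.4]
finger_gap: 61.8
[259. 197.] 2929 ztop 35.1 rect [568.7  55.3] [30.  47.6] 0.2 [217. 155.  69.]
[403. 211.] 2697 ztop 56.0 rect [665.9  50.4] [29.1 29.3] 31.7 [173. 148. 112.]
[255. 337.] 33930 ztop 192.7 rect [566.1  65.6] [125.   13.3] 1.0 [37. 39. 42.]
[[-0.012  1.    -0.002]
 [ 1.     0.012 -0.   ]
 [ 0.    -0.002 -1.   ]]
```

View pics/w9.png

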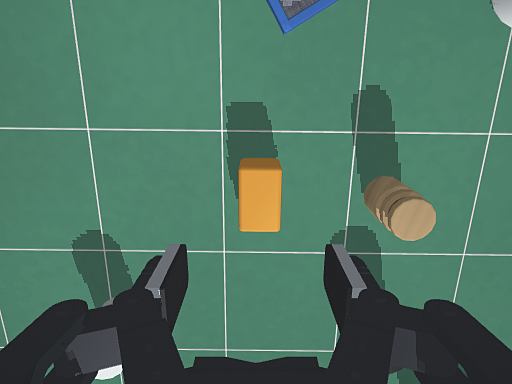

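```bash
python3 -m pendant '[{"travel":[0,1.5,15],"roll":0,"jaw":62},{"travel":[0,0,25],"roll":0,"jaw":62},{"travel":[0,0,25],"roll":0,"jaw":62},{"travel":[0,0,17],"roll":0,"jaw":62},{"travel":[0,0,8],"roll":0,"jaw":62},{"travel":[0,0,4],"roll":0,"jaw":62},{"travel":[0,0,0],"roll":0,"jaw":62},{"travel":[0,0,0],"roll":0,"jaw":62}]'
```

```text
time_s: 18.03
tcp_pos: [569.5, 55.1, 40.2]
tcp_rot: [0.0, 0.704, 0.71, 0.0]
contact_force: [0.6, 0.6, 0.0]
finger_gap: 62.4
```

```bash
python3 -m pendant '[{"travel":[0,-0.8,6],"roll":0,"jaw":55},{"travel":[0,0,4],"roll":0,"jaw":45},{"travel":[0,0,2],"roll":0,"jaw":38},{"travel":[0,0,0],"roll":0,"jaw":34},{"travel":[0,0,0],"roll":0,"jaw":30},{"travel":[0,0,0],"roll":0,"jaw":26},{"travel":[0,0,0],"roll":0,"jaw":26},{"travel":[0,0,0],"roll":0,"jaw":26},{"travel":[0,0,0],"roll":0,"jaw":26}]' 25
```

```text
time_s: 18.78
tcp_pos: [568.0, 55.1, 27.2]
tcp_rot: [0.0, 0.704, 0.71, 0.0]
contact_force: [-0.2, -0.3, 0.5]
finger_gap: 29.6
```

```bash
python3 -m pendant '[{"travel":[0,0,-5],"roll":0,"jaw":26},{"travel":[0,0,-15],"roll":0,"jaw":26},{"travel":[0,0,-30],"roll":0,"jaw":26},{"travel":[0,0,-35],"roll":0,"jaw":26},{"travel":[25,-5,-35],"roll":0,"jaw":26},{"travel":[35,-6,-30],"roll":-0.1,"jaw":26},{"travel":[35,-6,-15],"roll":-0.1,"jaw":26},{"travel":[0,0,0],"roll":-0.11,"jaw":26},{"travel":[0,0,0],"roll":-0.11,"jaw":26},{"travel":[0,0,0],"roll":-0.11,"jaw":26},{"travel":[0,0,0],"roll":0,"jaw":26},{"travel":[0,0,0],"roll":0,"jaw":26}]'
python3 - <<'E'
from h import *
p,d,X=cloud('wrist'); cv2.imwrite('pics/w10.png',p[:,:,::-1]); print(yawtool().round(3)); print(bot.sense()['contact_force'])
trayfit(p,X,'blue',234,-59)
E
```

```text
time_s: 19.78
tcp_pos: [547.5, 144.6, 188.0]
tcp_rot: [0.0, 0.495, 0.869, 0.0]
contact_force: [0.8, 0.3, -0.8]
finger_gap: 29.6
[[-0.509  0.861 -0.   ]
 [ 0.861  0.509 -0.   ]
 [ 0.    -0.    -1.   ]]
[-0.98609199 -0.19447452 -0.83903092]
blue 4015 rms 0.03 c [597.6 221. ] yaw -59.05 z 10.4
  well 0 [558.5 286.2]
  well 1 [597.6 221. ]
  well 2 [636.7 155.8]
```

View pics/w10.png

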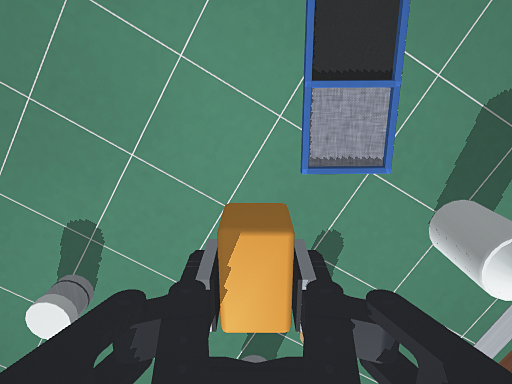

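The wax is held level. The grey well is at (348,125) px and the black well above it. The fit slid by one well because only part of the tray shows; the true wells are grey (597.6,221.0), black (558.5,286.2) and cork (519.4,351.4), which agrees with the top view plus its offset.

```bash
python3 -m pendant '[{"travel":[14,6,0],"roll":0,"jaw":26},{"travel":[28,11.8,10],"roll":0,"jaw":26},{"travel":[28,11.8,10],"roll":0,"jaw":26},{"travel":[28,11.8,10],"roll":0,"jaw":26},{"travel":[28,11.8,10],"roll":0,"jaw":26},{"travel":[28,11.8,10],"roll":0,"jaw":26},{"travel":[24,10,10],"roll":0,"jaw":26},{"travel":[14,6,0],"roll":0,"jaw":26},{"travel":[0,0,20],"roll":0,"jaw":26},{"travel":[0,0,30],"roll":0,"jaw":26},{"travel":[0,0,20],"roll":0,"jaw":26},{"travel":[0,0,8],"roll":0,"jaw":26}]'
python3 -m pendant '[{"travel":[0,0,0],"roll":0,"jaw":26},{"travel":[0,0,0],"roll":0,"jaw":26}]'
```

```text
time_s: 20.83
tcp_pos: [517.0, 349.4, 46.3]
tcp_rot: [-0.001, 0.495, 0.869, -0.002]
contact_force: [-0.9, -0.1, -0.7]
finger_gap: 29.6
time_s: 21.0
tcp_pos: [519.2, 350.6, 50.4]
tcp_rot: [0.0, 0.494, 0.869, -0.0]
contact_force: [1.3, -0.5, -0.1]
finger_gap: 29.5
```

Lowering from 50.4 to about 30.5.

```bash
python3 -m pendant '[{"travel":[0,0,7],"roll":0,"jaw":26},{"travel":[0,0,5],"roll":0,"jaw":26},{"travel":[0,0,3],"roll":0,"jaw":26},{"travel":[0,0,2],"roll":0,"jaw":26},{"travel":[0,0,1],"roll":0,"jaw":26},{"travel":[0,0,0.5],"roll":0,"jaw":26},{"travel":[0,0,0],"roll":0,"jaw":26}]'
```

```text
time_s: 21.58
tcp_pos: [518.8, 351.0, 31.3]
tcp_rot: [0.0, 0.494, 0.87, 0.0]
contact_force: [0.3, -0.1, -0.8]
finger_gap: 29.9
```

```bash
python3 -m pendant '[{"travel":[0,0,0.6],"roll":0,"jaw":26},{"travel":[0,0,0.5],"roll":0,"jaw":26},{"travel":[0,0,0],"roll":0,"jaw":26}]'
```

```text
time_s: 21.83
tcp_pos: [518.9, 351.1, 30.3]
tcp_rot: [0.0, 0.494, 0.87, 0.0]
contact_force: [0.1, -0.4, -1.2]
finger_gap: 29.2
```

```bash
python3 -m pendant '[{"travel":[0,0,0.5],"roll":0,"jaw":26},{"travel":[0,0,0],"roll":0,"jaw":26}]'
```

```text
time_s: 22.0
tcp_pos: [518.9, 351.1, 30.2]
tcp_rot: [0.0, 0.494, 0.87, 0.0]
contact_force: [-1.7, -0.9, 4.5]
finger_gap: 29.9
```

```bash
python3 -m pendant '[{"travel":[0,0,0],"roll":0,"jaw":30},{"travel":[0,0,0],"roll":0,"jaw":32},{"travel":[0,0,0],"roll":0,"jaw":37},{"travel":[0,0,0],"roll":0,"jaw":44},{"travel":[0,0,0],"roll":0,"jaw":50},{"travel":[0,0,-10],"roll":0,"jaw":50},{"travel":[0,0,-25],"roll":0,"jaw":50},{"travel":[0,0,-35],"roll":0,"jaw":50},{"travel":[0,0,-35],"roll":0,"jaw":50},{"travel":[0,0,-10],"roll":0,"jaw":50},{"travel":[0,0,0],"roll":0,"jaw":50},{"travel":[0,0,0],"roll":0,"jaw":50}]'
python3 - <<'E'
from h import *
p,d,X=cloud('wrist'); cv2.imwrite('pics/w11.png',p[:,:,::-1]); blobs(p,X,20); print(yawtool().round(3))
E
```

```text
time_s: 23.0
tcp_pos: [519.4, 351.3, 146.2]
tcp_rot: [0.001, 0.494, 0.87, 0.001]
contact_force: [-0.2, 0.3, 0.3]
finger_gap: 49.9
[254. 192.] 2700 ztop 38.2 rect [518.5 350.7] [29.8 48.3] 30.4 [223. 163.  72.]
[123. 320.] 10774 ztop 194.1 rect [484.1 333.8] [43.  23.6] 39.3 [39. 41. 45.]
[388. 319.] 10659 ztop 193.8 rect [550.3 372.8] [43.  24.2] 22.4 [40. 42. 46.]
[[-0.512  0.859 -0.   ]
 [ 0.859  0.512 -0.   ]
 [ 0.    -0.    -1.   ]]
```

View pics/w11.png

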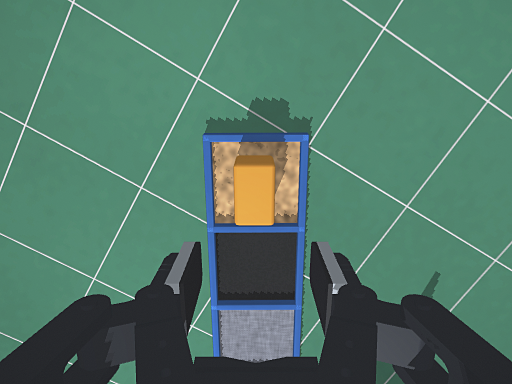

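The wax lies flat in the cork well at (254,192) px, clear of the walls. Next is the slicker.

```bash
python3 -m pendant '[{"travel":[-18,-1.5,0],"roll":0,"jaw":62},{"travel":[-31,-2.6,0],"roll":0,"jaw":62},{"travel":[-31,-2.6,0],"roll":0,"jaw":62},{"travel":[-31,-2.6,0],"roll":0,"jaw":62},{"travel":[-31,-2.6,0],"roll":0,"jaw":62},{"travel":[-31,-2.6,0],"roll":0,"jaw":62},{"travel":[-31,-2.6,0],"roll":0,"jaw":62},{"travel":[-31,-2.6,0],"roll":0,"jaw":62},{"travel":[-31,-2.6,0],"roll":0,"jaw":62},{"travel":[-31,-2.6,0],"roll":0,"jaw":62},{"travel":[-20,-2,0],"roll":0,"jaw":62},{"travel":[-14,-1.5,0],"roll":0,"jaw":62}]' 25
python3 -m pendant '[{"travel":[0,0,0],"roll":0,"jaw":62},{"travel":[0,0,0],"roll":0,"jaw":62}]'
python3 - <<'E'
from h import *
p,d,X=cloud('wrist'); cv2.imwrite('pics/w12.png',p[:,:,::-1]); blobs(p,X,20); print(yawtool().round(3))
E
```

```text
time_s: 24.05
tcp_pos: [663.4, 49.7, 142.0]
tcp_rot: [-0.002, 0.495, 0.869, -0.001]
contact_force: [0.0, 0.3, 0.5]
finger_gap: 61.9
time_s: 24.22
tcp_pos: [663.1, 51.9, 143.0]
tcp_rot: [-0.001, 0.494, 0.869, -0.001]
contact_force: [-0.1, 0.5, -0.8]
finger_gap: 62.0
[475.  77.] 6994 ztop 85.1 rect [731.1 182. ] [14.3 48.5] 42.5 [215. 219. 220.]
[259. 202.] 1997 ztop 56.0 rect [666.2  50.5] [29.1 28.7] 71.8 [178. 153. 116.]
[118. 322.] 13593 ztop 193.3 rect [624.4  33.8] [44.4 21.5] 39.4 [37. 39. 42.]
[405. 323.] 11698 ztop 194.4 rect [694.1  82. ] [44.8 10. ] 22.0 [38. 40. 44.]
[221. 361.] 413 ztop 199.6 rect [652.2  55.7] [17.2  2.8] 30.2 [37. 38. 43.]
[293. 361.] 387 ztop 199.6 rect [665.8  63.5] [13.6  2.5] 30.4 [37. 38. 42.]
[[-0.512  0.859 -0.002]
 [ 0.859  0.512  0.001]
 [ 0.002 -0.002 -1.   ]]
```

View pics/w12.png

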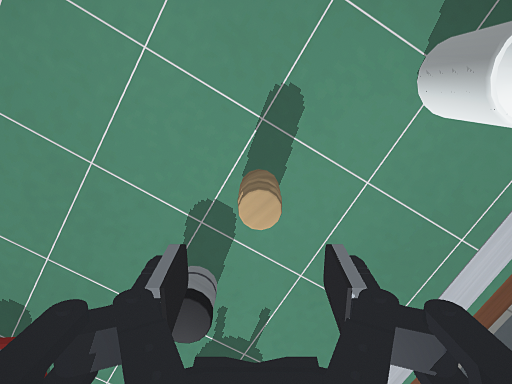

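```bash
python3 -m pendant '[{"travel":[-2,0.5,15],"roll":0,"jaw":62},{"travel":[0,0,25],"roll":0,"jaw":62},{"travel":[0,0,25],"roll":0,"jaw":62},{"travel":[0,0,20],"roll":0,"jaw":62},{"travel":[0,0,10],"roll":0,"jaw":62},{"travel":[0,0,6],"roll":0,"jaw":62},{"travel":[0,0,0],"roll":0,"jaw":62},{"travel":[0,0,0],"roll":0,"jaw":62}]'
```

```text
time_s: 24.93
tcp_pos: [665.8, 51.2, 44.3]
tcp_rot: [0.0, 0.494, 0.87, 0.0]
contact_force: [0.6, -0.3, 0.1]
finger_gap: 62.1
```

```bash
python3 -m pendant '[{"travel":[-0.5,-0.3,9],"roll":0,"jaw":55},{"travel":[0,0,5],"roll":0,"jaw":48},{"travel":[0,0,2.5],"roll":0,"jaw":42},{"travel":[0,0,0],"roll":0,"jaw":37},{"travel":[0,0,0],"roll":0,"jaw":34},{"travel":[0,0,0],"roll":0,"jaw":31},{"travel":[0,0,0],"roll":0,"jaw":28},{"travel":[0,0,0],"roll":0,"jaw":28},{"travel":[0,0,0],"roll":0,"jaw":28}]' 25
```

```text
time_s: 25.68
tcp_pos: [665.5, 50.1, 27.3]
tcp_rot: [0.0, 0.494, 0.87, 0.0]
contact_force: [0.2, -0.3, 0.0]
finger_gap: 31.0
```

```bash
python3 -m pendant '[{"travel":[0,0,-5],"roll":0,"jaw":28},{"travel":[0,0,-15],"roll":0,"jaw":28},{"travel":[0,0,-30],"roll":0,"jaw":28},{"travel":[0,0,-30],"roll":0,"jaw":28},{"travel":[0,0,-20],"roll":0,"jaw":28},{"travel":[0,0,0],"roll":0,"jaw":28},{"travel":[0,0,0],"roll":0,"jaw":28}]'
python3 - <<'E'
from h import *
p,d,X=cloud('wrist'); cv2.imwrite('pics/w13.png',p[:,:,::-1])
E
```

```text
time_s: 26.27
tcp_pos: [667.3, 50.2, 131.1]
tcp_rot: [0.002, 0.494, 0.87, 0.001]
contact_force: [0.4, 0.4, -0.9]
finger_gap: 31.5
```

View pics/w13.png

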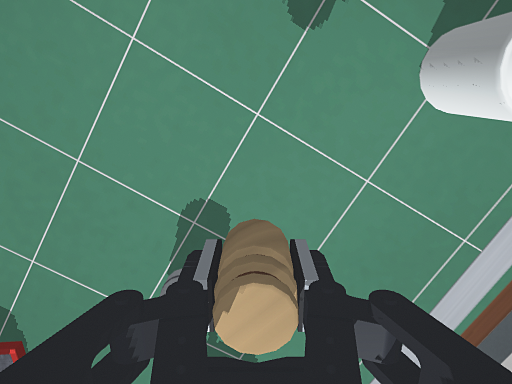

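```bash
python3 -m pendant '[{"travel":[18,2,0],"roll":0,"jaw":28},{"travel":[33,3.7,0],"roll":0,"jaw":28},{"travel":[33,3.7,0],"roll":0,"jaw":28},{"travel":[33,3.7,0],"roll":0,"jaw":28},{"travel":[33,3.7,0],"roll":0,"jaw":28},{"travel":[33,3.7,0],"roll":0,"jaw":28},{"travel":[33,3.7,0],"roll":0,"jaw":28},{"travel":[25,2.5,0],"roll":0,"jaw":28},{"travel":[15,1.5,0],"roll":0,"jaw":28},{"travel":[0,0,20],"roll":0,"jaw":28},{"travel":[0,0,25],"roll":0,"jaw":28},{"travel":[0,0,20],"roll":0,"jaw":28}]'
python3 -m pendant '[{"travel":[0,0,0],"roll":0,"jaw":28},{"travel":[0,0,0],"roll":0,"jaw":28}]'
```

```text
time_s: 27.32
tcp_pos: [557.7, 284.1, 60.2]
tcp_rot: [-0.0, 0.493, 0.87, -0.001]
contact_force: [-0.4, 0.6, -0.6]
finger_gap: 31.0
time_s: 27.48
tcp_pos: [556.8, 283.2, 60.0]
tcp_rot: [-0.001, 0.494, 0.87, -0.002]
contact_force: [-0.1, -0.0, -0.2]
finger_gap: 31.0
```

```bash
python3 -m pendant '[{"travel":[1.5,2,8],"roll":0,"jaw":28},{"travel":[0,0,8],"roll":0,"jaw":28},{"travel":[0,0,5],"roll":0,"jaw":28},{"travel":[0,0,3],"roll":0,"jaw":28},{"travel":[0,0,2],"roll":0,"jaw":28},{"travel":[0,0,1],"roll":0,"jaw":28},{"travel":[0,0,0],"roll":0,"jaw":28},{"travel":[0,0,0],"roll":0,"jaw":28}]'
```

```text
time_s: 28.15
tcp_pos: [559.6, 286.8, 35.5]
tcp_rot: [0.0, 0.494, 0.87, 0.0]
contact_force: [0.3, 0.3, -0.2]
finger_gap: 31.2
```

```bash
python3 -m pendant '[{"travel":[0,-0.7,1.5],"roll":0,"jaw":28},{"travel":[0,0,1],"roll":0,"jaw":28},{"travel":[0,0,0.7],"roll":0,"jaw":28},{"travel":[0,0,0.5],"roll":0,"jaw":28},{"travel":[0,0,0.4],"roll":0,"jaw":28},{"travel":[0,0,0],"roll":0,"jaw":28}]'
```

```text
time_s: 28.65
tcp_pos: [558.8, 286.3, 30.9]
tcp_rot: [-0.0, 0.494, 0.87, -0.0]
contact_force: [-0.0, -0.0, -1.0]
finger_gap: 31.4
```

```bash
python3 -m pendant '[{"travel":[0,0,0.5],"roll":0,"jaw":28},{"travel":[0,0,0.4],"roll":0,"jaw":28},{"travel":[0,0,0],"roll":0,"jaw":28}]'
```

```text
time_s: 28.9
tcp_pos: [558.9, 286.4, 30.3]
tcp_rot: [0.0, 0.494, 0.87, 0.0]
contact_force: [-0.4, -0.1, 1.4]
finger_gap: 31.3
```

```bash
python3 -m pendant '[{"travel":[0,0,0.3],"roll":0,"jaw":28},{"travel":[0,0,0],"roll":0,"jaw":28}]'
```

```text
time_s: 29.07
tcp_pos: [558.9, 286.4, 30.3]
tcp_rot: [0.0, 0.494, 0.87, 0.0]
contact_force: [-2.4, -2.0, 4.3]
finger_gap: 31.3
```

```bash
python3 -m pendant '[{"travel":[0,0,0],"roll":0,"jaw":31.5},{"travel":[0,0,0],"roll":0,"jaw":33},{"travel":[0,0,0],"roll":0,"jaw":37},{"travel":[0,0,0],"roll":0,"jaw":44},{"travel":[0,0,0],"roll":0,"jaw":50},{"travel":[0,0,-10],"roll":0,"jaw":50},{"travel":[0,0,-25],"roll":0,"jaw":50},{"travel":[0,0,-35],"roll":0,"jaw":50},{"travel":[0,0,-35],"roll":0,"jaw":50},{"travel":[0,0,-10],"roll":0,"jaw":50},{"travel":[0,0,0],"roll":0,"jaw":50},{"travel":[0,0,0],"roll":0,"jaw":50}]'
python3 - <<'E'
from h import *
p,d,X=cloud('wrist'); cv2.imwrite('pics/w14.png',p[:,:,::-1]); blobs(p,X,20); print(yawtool().round(3))
trayfit(p,X,'blue',234,-59)
E
```

```text
time_s: 30.07
tcp_pos: [559.5, 286.7, 146.4]
tcp_rot: [0.001, 0.494, 0.87, 0.001]
contact_force: [-0.1, -0.0, -0.7]
finger_gap: 50.3
[252.  84.] 3387 ztop 38.2 rect [518.7 350.5] [30.  47.6] 30.9 [225. 165.  74.]
[254. 198.] 2022 ztop 59.1 rect [558.5 285.9] [29.2 29. ] 43.8 [187. 160. 121.]
[123. 319.] 10703 ztop 194.0 rect [524.3 268.9] [42.9 24.1] 38.8 [39. 41. 44.]
[387. 322.] 11063 ztop 193.4 rect [590.7 307.8] [42.1 24.9] 23.1 [40. 42. 46.]
[[-0.512  0.859 -0.   ]
 [ 0.859  0.512 -0.   ]
 [ 0.    -0.    -1.   ]]
blue 7567 rms 0.05 c [558.6 286.4] yaw -59.04 z 10.4
  well 0 [519.5 351.5]
  well 1 [558.6 286.4]
  well 2 [597.7 221.2]
```

View pics/w14.png

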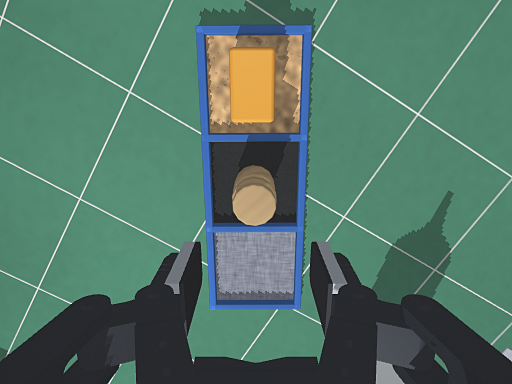

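Slicker upright at the centre of the black well (254,198) px, wax unchanged; grey well at (597.7,221.2). Now the white tin.

```bash
python3 -m pendant '[{"travel":[-13,-15,0],"roll":0,"jaw":68},{"travel":[-24,-27,0],"roll":0,"jaw":68},{"travel":[-24,-27,0],"roll":0,"jaw":68},{"travel":[-24,-27,0],"roll":0,"jaw":68},{"travel":[-24,-27,0],"roll":0,"jaw":68},{"travel":[-24,-27,0],"roll":0,"jaw":68},{"travel":[-24,-27,0],"roll":0,"jaw":68},{"travel":[-24,-27,0],"roll":0,"jaw":68},{"travel":[-24,-27,0],"roll":0,"jaw":68},{"travel":[-24,-27,0],"roll":0,"jaw":68},{"travel":[-16,-17,0],"roll":0,"jaw":68},{"travel":[0,0,0],"roll":0,"jaw":68}]' 25
python3 -m pendant '[{"travel":[0,0,0],"roll":0,"jaw":68},{"travel":[0,0,0],"roll":0,"jaw":68}]'
python3 - <<'E'
from h import *
p,d,X=cloud('wrist'); cv2.imwrite('pics/w15.png',p[:,:,::-1]); blobs(p,X,20); print(yawtool().round(3))
E
```

```text
time_s: 31.12
tcp_pos: [445.7, -68.2, 142.9]
tcp_rot: [-0.002, 0.495, 0.869, -0.001]
contact_force: [-0.4, -0.3, 0.5]
finger_gap: 67.9
time_s: 31.28
tcp_pos: [447.5, -64.5, 143.6]
tcp_rot: [-0.001, 0.494, 0.869, -0.0]
contact_force: [0.4, 0.6, -0.1]
finger_gap: 68.1
[258. 200.] 3078 ztop 51.2 rect [448.8 -65.2] [40.9 40.9] 60.1 [226. 231. 232.]
[ 99. 324.] 11303 ztop 193.9 rect [407.  -83.6] [44.2 20.8] 38.7 [35. 37. 40.]
[421. 322.] 12768 ztop 192.6 rect [483.9 -39.3] [44.4 23.2] 24.1 [36. 38. 42.]
[219. 360.] 285 ztop 199.7 rect [435.4 -61.6] [14.8  2.8] 30.6 [34. 37. 40.]
[292. 360.] 294 ztop 199.7 rect [449.7 -53.3] [14.6  2.2] 31.5 [34. 36. 40.]
[[-0.513  0.859 -0.002]
 [ 0.859  0.513  0.001]
 [ 0.002 -0.001 -1.   ]]
```

View pics/w15.png

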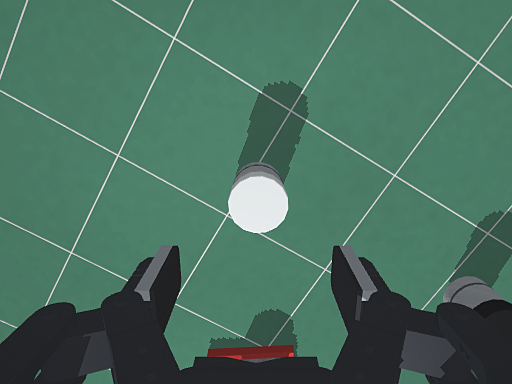

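```bash
python3 -m pendant '[{"travel":[-1,0,15],"roll":0,"jaw":68},{"travel":[0,0,25],"roll":0,"jaw":68},{"travel":[0,0,25],"roll":0,"jaw":68},{"travel":[0,0,17],"roll":0,"jaw":66},{"travel":[0,0,8],"roll":0,"jaw":60},{"travel":[0,0,4],"roll":0,"jaw":55},{"travel":[0,0,0],"roll":0,"jaw":50},{"travel":[0,0,0],"roll":0,"jaw":48}]' 25
```

```text
time_s: 32.0
tcp_pos: [449.4, -65.5, 51.7]
tcp_rot: [0.0, 0.493, 0.87, 0.0]
contact_force: [-0.1, -0.3, 0.7]
finger_gap: 47.9
```

```bash
python3 -m pendant '[{"travel":[0,0,6],"roll":0,"jaw":48},{"travel":[0,0,4],"roll":0,"jaw":48},{"travel":[0,0,0],"roll":0,"jaw":46},{"travel":[0,0,0],"roll":0,"jaw":44},{"travel":[0,0,0],"roll":0,"jaw":42},{"travel":[0,0,0],"roll":0,"jaw":38},{"travel":[0,0,0],"roll":0,"jaw":38},{"travel":[0,0,0],"roll":0,"jaw":38}]' 25
```

```text
time_s: 32.67
tcp_pos: [449.0, -65.9, 41.3]
tcp_rot: [0.0, 0.494, 0.87, 0.0]
contact_force: [-0.7, 1.1, 3.6]
finger_gap: 40.9
```

```bash
python3 -m pendant '[{"travel":[0,0,-5],"roll":0,"jaw":38},{"travel":[0,0,-15],"roll":0,"jaw":38},{"travel":[0,0,-30],"roll":0,"jaw":38},{"travel":[0,0,-30],"roll":0,"jaw":38},{"travel":[0,0,-20],"roll":0,"jaw":38},{"travel":[0,0,0],"roll":0,"jaw":38},{"travel":[0,0,0],"roll":0,"jaw":38}]'
python3 - <<'E'
from h import *
p,d,X=cloud('wrist'); cv2.imwrite('pics/w16.png',p[:,:,::-1])
E
```

```text
time_s: 33.25
tcp_pos: [449.6, -66.1, 142.2]
tcp_rot: [0.001, 0.494, 0.87, 0.0]
contact_force: [0.1, -0.3, -1.3]
finger_gap: 40.8
```

View pics/w16.png

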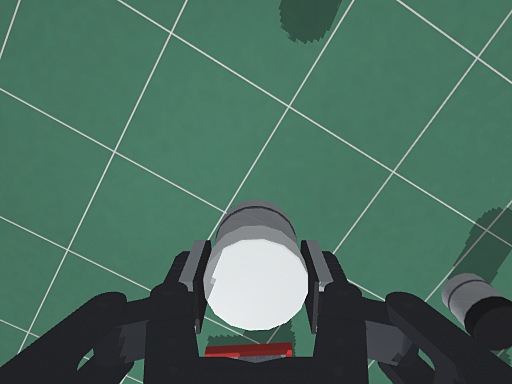

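The white tin hangs upright between the pads at (257,285) px. Carrying it to the grey well at (597.7,221.2).

```bash
python3 -m pendant '[{"travel":[9,15,0],"roll":0,"jaw":38},{"travel":[18,29,0],"roll":0,"jaw":38},{"travel":[18,29,0],"roll":0,"jaw":38},{"travel":[18,29,0],"roll":0,"jaw":38},{"travel":[18,29,0],"roll":0,"jaw":38},{"travel":[18,29,0],"roll":0,"jaw":38},{"travel":[18,29,0],"roll":0,"jaw":38},{"travel":[18,29,0],"roll":0,"jaw":38},{"travel":[18,29,0],"roll":0,"jaw":38},{"travel":[11,18,0],"roll":0,"jaw":38},{"travel":[6,10,0],"roll":0,"jaw":38},{"travel":[0,0,0],"roll":0,"jaw":38}]'
python3 -m pendant '[{"travel":[0,0,20],"roll":0,"jaw":38},{"travel":[0,0,25],"roll":0,"jaw":38},{"travel":[0,0,20],"roll":0,"jaw":38},{"travel":[0,0,10],"roll":0,"jaw":38},{"travel":[0,0,0],"roll":0,"jaw":38},{"travel":[0,0,0],"roll":0,"jaw":38}]'
```

```text
time_s: 34.3
tcp_pos: [596.9, 223.1, 137.9]
tcp_rot: [-0.001, 0.493, 0.87, -0.001]
contact_force: [-0.3, -1.0, -0.8]
finger_gap: 41.0
time_s: 34.8
tcp_pos: [596.7, 220.3, 64.8]
tcp_rot: [-0.001, 0.494, 0.869, -0.001]
contact_force: [-0.1, 0.3, -0.5]
finger_gap: 41.1
```

```bash
python3 -m pendant '[{"travel":[0,0.5,8],"roll":0,"jaw":38},{"travel":[0,0,5],"roll":0,"jaw":38},{"travel":[0,0,3],"roll":0,"jaw":38},{"travel":[0,0,1.5],"roll":0,"jaw":38},{"travel":[0,0,0.5],"roll":0,"jaw":38},{"travel":[0,0,0],"roll":0,"jaw":38},{"travel":[0,0,0],"roll":0,"jaw":38}]'
```

```text
time_s: 35.38
tcp_pos: [598.4, 221.4, 48.2]
tcp_rot: [0.0, 0.494, 0.87, 0.0]
contact_force: [0.6, -0.4, -1.1]
finger_gap: 41.4
```

```bash
python3 -m pendant '[{"travel":[0,-0.4,1.3],"roll":0,"jaw":38},{"travel":[0,0,0.8],"roll":0,"jaw":38},{"travel":[0,0,0.6],"roll":0,"jaw":38},{"travel":[0,0,0.4],"roll":0,"jaw":38},{"travel":[0,0,0],"roll":0,"jaw":38}]'
```

```text
time_s: 35.8
tcp_pos: [597.8, 221.1, 44.6]
tcp_rot: [-0.0, 0.494, 0.87, -0.0]
contact_force: [0.4, 0.5, -0.9]
finger_gap: 41.0
```

```bash
python3 -m pendant '[{"travel":[0,0,0.4],"roll":0,"jaw":38},{"travel":[0,0,0.3],"roll":0,"jaw":38},{"travel":[0,0,0],"roll":0,"jaw":38}]'
```

```text
time_s: 36.05
tcp_pos: [597.9, 221.2, 44.3]
tcp_rot: [0.0, 0.494, 0.87, 0.0]
contact_force: [-0.9, -0.1, 1.8]
finger_gap: 41.2
```

```bash
python3 -m pendant '[{"travel":[0,0,0.3],"roll":0,"jaw":38},{"travel":[0,0,0],"roll":0,"jaw":38}]'
python3 -m pendant '[{"travel":[0,0,0],"roll":0,"jaw":41.5},{"travel":[0,0,0],"roll":0,"jaw":43},{"travel":[0,0,0],"roll":0,"jaw":47},{"travel":[0,0,0],"roll":0,"jaw":54},{"travel":[0,0,0],"roll":0,"jaw":58},{"travel":[0,0,-10],"roll":0,"jaw":58},{"travel":[0,0,-25],"roll":0,"jaw":58},{"travel":[0,0,-35],"roll":0,"jaw":58},{"travel":[0,0,-35],"roll":0,"jaw":58},{"travel":[0,0,-10],"roll":0,"jaw":58},{"travel":[0,0,0],"roll":0,"jaw":58},{"travel":[0,0,0],"roll":0,"jaw":58}]'
python3 - <<'E'
from h import *
p,d,X=cloud('wrist'); cv2.imwrite('pics/w17.png',p[:,:,::-1]); blobs(p,X,20)
E
```

```text
time_s: 36.22
tcp_pos: [597.9, 221.2, 44.3]
tcp_rot: [0.0, 0.494, 0.87, 0.0]
contact_force: [-2.5, -0.5, 4.8]
finger_gap: 41.1
time_s: 37.22
tcp_pos: [598.7, 221.4, 160.5]
tcp_rot: [0.001, 0.494, 0.87, 0.001]
contact_force: [-0.1, 0.2, -0.4]
finger_gap: 58.3
[252.   4.] 345 ztop 36.6 rect [530.4 330.4] [28.4  2. ] 29.6 [214. 156.  69.]
[254.  85.] 1776 ztop 59.3 rect [558.6 285.5] [29.  28.9] 31.2 [182. 156. 118.]
[254. 191.] 2789 ztop 54.2 rect [597.  221.4] [40.5 41. ] 31.6 [234. 237. 238.]
[144. 296.] 5133 ztop 198.6 rect [554.8 205.8] [25.9 27.7] 83.4 [42. 44. 48.]
[374. 291.] 6828 ztop 197.1 rect [630. 251.] [27.2 25.3] 76.8 [43. 45. 50.]
```

View pics/w17.png

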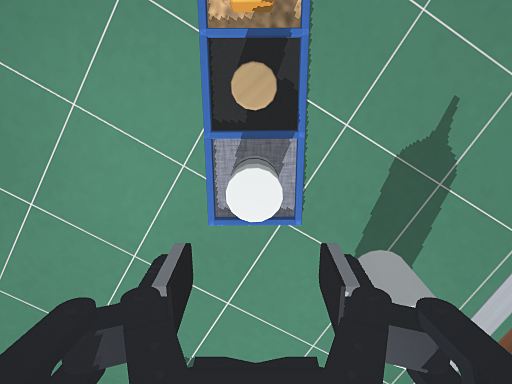

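The white tin stands in the grey well at (254,191) px, the slicker at (254,85). I'll back off and check everything from above.

```bash
python3 -m pendant '[{"travel":[0,0,-25],"roll":0,"jaw":58},{"travel":[0,0,-25],"roll":0,"jaw":58},{"travel":[-7,-15,-20],"roll":0,"jaw":58},{"travel":[-7,-30,0],"roll":0,"jaw":58},{"travel":[-7,-30,0],"roll":0,"jaw":58},{"travel":[-7,-30,0],"roll":0,"jaw":58},{"travel":[-7,-30,0],"roll":0,"jaw":58},{"travel":[-7,-20,0],"roll":0,"jaw":58},{"travel":[-10,-20,0],"roll":0,"jaw":58},{"travel":[0,0,0],"roll":0,"jaw":58},{"travel":[0,0,0],"roll":0,"jaw":58},{"travel":[0,0,0],"roll":0,"jaw":58}]'
python3 - <<'E'
from h import *
p,d,X=cloud('top'); cv2.imwrite('pics/t18.png',p[:,:,::-1]); blobs(p,X,25,140,25)
p,d,X=cloud('side'); cv2.imwrite('pics/s18.png',p[:,:,::-1])
E
```

```text
time_s: 38.27
tcp_pos: [473.9, 87.0, 227.7]
tcp_rot: [-0.001, 0.494, 0.869, -0.0]
contact_force: [-0.1, 0.4, -0.6]
finger_gap: 58.4
[358. 120.] 602 ztop 84.0 rect [ 756.8 -216.7] [65.8 62.8] 20.2 [174. 175. 170.]
[183. 123.] 603 ztop 97.7 rect [743.  197.3] [35.4 33.4] 0.6 [196. 199. 197.]
[289. 160.] 251 ztop 52.3 rect [659.9 -58.2] [39.4 38.2] 1.5 [44. 48. 48.]
[172. 186.] 263 ztop 54.9 rect [594.3 220.6] [38.5 38.5] 0.0 [218. 222. 220.]
[391. 193.] 188 ztop 39.6 rect [ 585.7 -303.7] [32.9 33.1] 27.4 [137. 138. 141.]
[144. 199.] 111 ztop 59.9 rect [560.  285.3] [18.6 28.8] 9.9 [171. 151. 118.]
[366. 210.] 269 ztop 55.1 rect [ 544.9 -242.6] [39.5 40. ] 42.8 [215. 194.  95.]
[118. 218.] 263 ztop 39.3 rect [515.2 349.4] [30. 47.] 32.4 [205. 156.  77.]
```

View pics/t18.png

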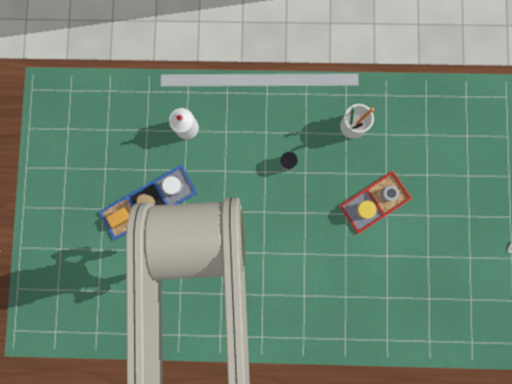

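View pics/s18.png

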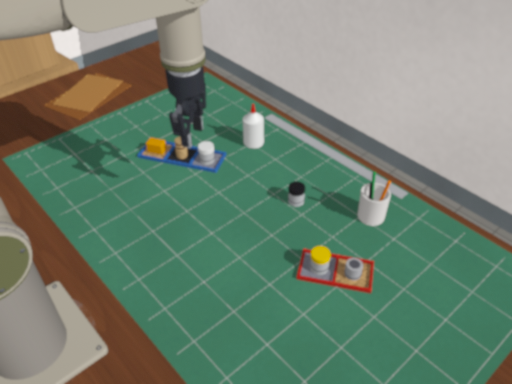

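All five pieces are in their wells. The black tin (289,160), pen pot (358,120) and glue bottle (183,123) are at the same pixels as at the start. I'm handing in.

```bash
python3 -c "
from rig import workorder,bot
print(workorder.sign_off(), bot.sense()['time_s'])"
```

```text
the job is handed in; nothing more can be done
the job is handed in; nothing more can be done
```

I made up both kits and handed the job in at about 38 s, with the arm clear of everything. I placed the pieces in the order you listed them: anvil and yellow tin in the red tray, then wax, slicker and white tin in the blue tray. Each was lowered until a light contact of about 4–6 N and then let go.

**Last checks:**
- **Placing:** The wrist and top views show every piece upright and clear of the walls. It is 0–2 mm from its well's centre by the wrist camera.
- **Heights:** The tops read 1–2 mm above what a piece flat on its floor should show. The cameras read the bare bench about 1 mm high too, so I take the pieces as flat.
- **Left alone:** The black tin, pen pot and glue bottle read within about 1 mm of where they started.

**Disagreements:**
- **Cameras:** The top camera read about 3 mm short in x compared with the wrist camera. The jaws closing on the anvil agreed with the wrist, so I used that.
- **Tray fit:** One fit of the blue tray from a partial view landed a whole well off. I caught it against the top view, and a later full view confirmed the wells.
- **Slicker:** In the final top view the arm partly hid the slicker. Its check rests on the wrist pictures taken just after it and the white tin were placed.

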